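# Right the fallen spray can and cap it

## Task

A spray can of contact cleaner has toppled over on the bench: stand it upright in the steel tray, next to the can already there, and let go of it. Then put the cap that fits on it (two loose caps stand on the bench, one of them too narrow), pushed or dropped fully home so that it sits level on the can's shoulder, and leave the narrow cap standing on the bench. Set the can down rather than dropping it or letting it fall over, and do not disturb the other can, the meter or the screwdriver.

Things in the scene. Friction and masses are not known exactly. Their poses are not given: they have to be found in the camera images.
- can: The fallen spray can: firm aluminium cylinder 52 mm in diameter with a white band, body 130 mm long, 166 mm with its narrower top; about 0.3 kg, centre of mass about 66 mm from the foot. Origin: centre of its foot; z axis from the foot to the nozzle. It starts lying, nozzle to the robot's left (+y) within about 35 degrees, and can roll if pushed.
- can_shoulder (a point): Centre of the can's shoulder, 130 mm from the foot along its axis, where the rim of the right cap rests. Above it: a steel collar 43 mm in diameter and 12 mm tall, a 6 mm dome tapering to 28 mm, and a white nozzle 12 mm across and 18 mm tall.
- cap_wide: The cap that fits: grey plastic cup standing mouth down, 52 mm outside diameter (as wide as the can), 46.5 mm bore, 60 mm tall, inner depth 56 mm, 30 g. Origin: centre of its open lower rim; z axis up through its closed top. It slips over the collar with about 1.7 mm to spare all round, without snapping.
- cap_slim: The wrong cap: same grey plastic cup, mouth down, but 47 mm outside diameter, 40 mm bore, 60 mm tall: too narrow for the 43 mm collar, it stays over 10 mm above the shoulder. Origin: centre of its open lower rim; z axis up. The two caps start in either of two places on the robot's side of the bench.
- tray: Fixed shallow steel tray, 170 mm (its x) by 240 mm (its y) outside, rim 15 mm above the bench, walls 4 mm thick, flat inside floor 4 mm above the bench. Origin: centre of its underside. The free place is its half towards its own +y.
- stock_can: The other can, of the same size, upright in the tray's -y half (70 to 85 mm from the tray's centre) with its cap on, 190 mm tall. Origin: centre of its underside.
- meter: Handheld yellow meter lying on the bench, 160 mm (its x) by 80 mm by 41 mm high, origin at the centre of its underside. Leave alone.
- driver: Screwdriver with an orange handle, 190 mm long, lying on the bench. Leave alone.
There are look-alikes about, which are no part of the job. Leave any green or turquoise look-alike of the cap_wide alone.

How it is judged:
By the outcome, as a careful person would: the job done as asked, in the order asked, and still so for the second after the job is handed in, with the robot touching nothing.
It also fails if it takes over 54 s, if anything falls off the work surface, if the arm or the gripper's body presses on something with over 40 N, if the wrist force passes 120 N, or if a joint passes its speed limit or range.

## Robot

A 6-joint arm with a two-finger parallel gripper is mounted at the origin on the work surface. World frame = base frame: x ahead of the robot, y to its left, z up, the work surface at z = 0. Lengths are in m, angles in rad, forces in N, time in s.
With the tool pointing down it reaches from about 0.25 to 0.725 m from the base axis. Payload 4 kg.
Tool frame: the origin (TCP) lies between the finger pads; the fingertips stand 8 mm ahead of it and the grasp point (between the pads) lies 11 mm behind it; z points along the fingers, y is the line along which they close (so a half turn about z gives the same grasp; the last joint's range is limited). The gripper opens to 85 mm and grips with 20 to 120 N. Pads are 22 mm wide; open, the fingers measure 114 mm over their backs; the gripper's body (76 mm by 85 mm) begins 54 mm behind the grasp point. The pads swing forward as they close: fully open they stand 13 mm farther back than shut.
Start: joints at [1.17, 0.241, 0.005, 1.335, 0, 1.571], TCP at [0.195, 0.46, 0.239] pointing down, gripper open.
Joint ranges: [-2.72, 2.72], [-1.05, 1.87], [-1.09, 1.28], [-1.99, 2.15], [-1.42, 1.44], [-3.14, 3.14]. Speed limits (rad/s): [2.79, 2.79, 3.14, 3.14, 3.14, 3.14].

## Interface

Orientations are given as a unit quaternion [x, y, z, w].
In Python, from workcell import status, viewer, bot gives the robot as it stands.
- The arm moves only by the tool servo_tool, never from a script. Its argument "commands" is a list of rows, each a list of 5 numbers: the finger opening in mm, from 0 to 85.4, then the shift along the tool's x, y, z in mm, then the turn about the tool's z in rad. A call has 1 to 20 rows; each row shifts and turns the commanded pose from where the row before left it, along the tool's axes as they then stand; what a row does not reach is not made up. A row lasts 1/8 s, in which the tool goes at most 62.5 mm and 10.7 degrees, less where a joint would pass 70% of its speed; a pose out of reach is approached as far as the arm can. A call is refused whole if a number of a shift passes 62.5 or a number of a turn 0.188, either way. A call with a gripper value outside its range is refused whole. The fingers move at their own pace and stop on an object; the grip force is fixed at half the most. Time passes only in rows, so rows that do not move let the fingers close. It gives the time, the measured TCP pose, the force, the opening and the grip force at its end, in the units of the state.
- status.get_obs(): the state, without advancing time (a new reading comes with each control period).
- viewer.camera(name): name is "side" or "top" or "wrist"; returns (picture, depth): 480x640x3 uint8, red, green, blue; 480x640 float32, m along the optical axis (not along the pixel's ray), 0 where there is no reading.
- viewer.get_calibration(name): a dict with "camera_matrix" (3x3 intrinsics, pixels), "distortion" ([k1, k2, p1, p2, k3] as OpenCV has them; the pictures are not rectified), "R" (3x3) and "t" (3): a world point X has camera coordinates R X + t; the wrist camera has in their place "T_tool_cam" (4x4, takes a point from camera to tool coordinates, whose origin is the TCP and whose axes are the flange's). Camera axes: x right, y down, z forward; pixel columns grow to the right and rows downward; lengths in m; the calibration is good to about 2 mm. A picture is of the moment at which its call begins: read the wrist's pose just before it. get_calibration takes no time and is no camera call.
- bot.job_done(): hands the job in; it is judged then, once.
Trained networks look in the newest picture that a camera, given by its name, has taken for a name from the list of things; names that differ only in an ending like _2 or _b are one class to them, and where a whole thing is asked for, a point or a joint stands for the part that bears it (a point fixed in the world has none). Each returns a list of dicts, best first, with "p" (0 to 1); they miss things now and then, are a little off and sometimes report something else, mostly with a low value. They report only what shows in the picture. A call takes as long as a camera call. They do not tell look-alikes from the thing itself.
- viewer.masks_of(camera, label): "mask" (480x640 bool, what is visible of it) and "pixel" ([row, column] in pixels, amid what is visible of it).
- viewer.spot_point(camera, label): "pixel" ([row, column] in pixels: a listed point, or the origin of a listed thing).
The state is a dict: "clock": time; "joint_pos": joint angles; "joint_vel": joint speeds; "tau": joint torques, N m; "eef_pos": TCP position; "tool_rot": TCP orientation; "ft_force": force on the tool from outside, world axes, zero at the start; "ft_torque": the same for the moment, N m; "grip_width": finger opening in m; "grasp_force": force on a finger pad.
Only numpy, scipy, OpenCV 4.12 (cv2) and the standard library are available. Lean on these libraries where they do the work, as an engineer would, in place of code of your own. Each camera call takes 0.05 s, during which the arm holds its last target. There are 200 camera calls.

## Working session

There is one attempt and no reset: what is moved stays moved. The work goes in short steps, Python scripts to look and compute and a tool call to move; the robot and the scene stay as the last step left them, time stands still between calls to the robot, and variables do not carry over. Pictures are saved under pics/ and viewed, at most 10 in all, crops included, and the job is handed in when it is done.

Besides the shell and the picture viewer there is one more tool, called after "Call:" in YAML: its name, and indented under it one key for each argument. servo_tool: Moves the arm, as the interface text tells. Its arguments: {"type":"object","properties":{"commands":{"type":"array"}},"required":["commands"]}

```bash
ls; mkdir -p pics; cat > h.py <<'E'
import numpy as np, cv2
from scipy.spatial.transform import Rotation as Ro
from workcell import status, viewer, bot
def cam(name):
    o=status.get_obs(); p,d=viewer.camera(name); c=viewer.get_calibration(name)
    if name=="wrist":
        T=np.eye(4);T[:3,:3]=Ro.from_quat(o["tool_rot"]).as_matrix();T[:3,3]=o["eef_pos"]
        W=T@np.array(c["T_tool_cam"])
    else:
        W=np.eye(4);R=np.array(c["R"]);W[:3,:3]=R.T;W[:3,3]=-R.T@np.array(c["t"])
    return p,d,np.array(c["camera_matrix"]),np.array(c["distortion"]),W
def pts(d,K,D,W,mask):
    r,c=np.nonzero(mask&(d>0)); 
    u=cv2.undistortPoints(np.stack([c,r],1).astype(float)[:,None],K,D)[:,0]
    z=d[r,c]; P=np.c_[u*z[:,None],z]
    return P@W[:3,:3].T+W[:3,3]
def save(n,p): cv2.imwrite("pics/"+n,cv2.cvtColor(p,cv2.COLOR_RGB2BGR))
E
python3 - <<'E'
from h import *
for n in ["top","side"]:
    p,d,K,D,W=cam(n); save(n+"0.png",p); print(n,"cam at",W[:3,3].round(3))
    np.savez(n+".npz",p=p,d=d)
    for l in ["can","cap_wide","cap_slim","tray","stock_can","meter","driver"]:
        for m in viewer.masks_of(n,l)[:5]:
            if m["p"]<.15: continue
            k=cv2.erode(m["mask"].astype(np.uint8),np.ones((3,3)))>0
            if k.sum()<10: continue
            P=pts(d,K,D,W,k)
            if len(P)==0: continue
            print(l,round(m["p"],2),np.array(m["pixel"]).round(),len(P),"med",np.median(P,0).round(3),"lo",np.percentile(P,2,0).round(3),"hi",np.percentile(P,98,0).round(3),p[k].mean(0).round())
E
```

```text
pics
top cam at [ 0.415 -0.036  0.96 ]
can 0.6 [225. 216.] 1473 med [0.584 0.157 0.047] lo [0.56  0.091 0.032] hi [0.614 0.23  0.053] [105. 101.  96.]
cap_wide 0.67 [350. 344.] 475 med [ 0.329 -0.11   0.059] lo [ 0.306 -0.132  0.045] hi [ 0.352 -0.088  0.062] [39. 87. 37.]
cap_wide 0.65 [262. 272.] 434 med [0.498 0.042 0.059] lo [0.476 0.021 0.038] hi [0.521 0.065 0.062] [33. 95. 89.]
cap_wide 0.56 [295. 317.] 398 med [ 0.433 -0.057  0.059] lo [ 0.413 -0.077  0.056] hi [ 0.455 -0.036  0.062] [80. 76. 74.]
cap_slim 0.66 [293. 216.] 407 med [0.432 0.146 0.059] lo [0.414 0.126 0.038] hi [0.451 0.168 0.063] [74. 70. 67.]
tray 0.91 [235. 410.] 6676 med [ 0.574 -0.258  0.003] lo [ 0.482 -0.376 -0.001] hi [ 0.664 -0.156  0.013] [104. 101.  97.]
stock_can 0.89 [238. 464.] 1216 med [ 0.546 -0.328  0.174] lo [ 0.526 -0.363  0.026] hi [ 0.57  -0.318  0.195] [53. 50. 48.]
meter 0.83 [153. 299.] 2264 med [ 0.745 -0.017  0.034] lo [ 0.674 -0.056  0.027] hi [0.825 0.021 0.041] [66. 67. 46.]
driver 0.58 [123. 223.] 420 med [0.824 0.166 0.022] lo [0.707 0.155 0.012] hi [0.877 0.176 0.027] [115.  61. 
[... 758 characters left out ...]
. 358.] 6232 med [ 0.556 -0.303  0.003] lo [ 0.476 -0.404  0.001] hi [ 0.667 -0.152  0.014] [144. 141. 134.]
tray 0.61 [307. 376.] 3399 med [ 0.546 -0.367  0.123] lo [ 0.527 -0.373  0.014] hi [ 0.572 -0.334  0.194] [77. 75. 72.]
stock_can 0.57 [308. 377.] 3355 med [ 0.546 -0.367  0.122] lo [ 0.527 -0.373  0.014] hi [ 0.571 -0.334  0.194] [77. 75. 72.]
meter 0.76 [233. 418.] 2130 med [ 0.744 -0.044  0.032] lo [ 0.674 -0.067  0.005] hi [0.826 0.011 0.04 ] [97. 92. 54.]
meter 0.25 [199. 334.] 824 med [0.584 0.119 0.042] lo [0.559 0.084 0.011] hi [0.617 0.205 0.053] [134. 131. 124.]
driver 0.62 [197. 420.] 376 med [0.83  0.156 0.018] lo [0.75  0.149 0.004] hi [0.88  0.17  0.026] [155.  84.  43.]
```

```bash
python3 - <<'E'
from h import *
from scipy.optimize import least_squares as ls
z=np.load("top.npz"); p,d=z["p"],z["d"]; c=viewer.get_calibration("top")
K,D=np.array(c["camera_matrix"]),np.array(c["distortion"]); R=np.array(c["R"]); W=np.eye(4);W[:3,:3]=R.T;W[:3,3]=-R.T@np.array(c["t"])
P=pts(d,K,D,W,np.ones(d.shape,bool))
rr,cc=np.nonzero(d>0)
for n,x,y in [("A",.433,-.057),("B",.432,.146),("turq",.498,.042),("green",.329,-.11)]:
    s=(np.hypot(P[:,0]-x,P[:,1]-y)<.045)&(P[:,2]>.053)&(P[:,2]<.07)
    q=P[s][:,:2]; (cx,cy),r=cv2.minEnclosingCircle((q*1000).astype(np.float32))
    print(n,"ctr",round(cx,1),round(cy,1),"diam",round(2*r,1),"area diam",len(q), "z",np.median(P[s][:,2]).round(4))
s=(abs(P[:,0]-.585)<.08)&(abs(P[:,1]-.165)<.13)&(P[:,2]>.012)&(P[:,2]<.07)&(np.hypot(P[:,0]-.432,P[:,1]-.146)>.05)&(np.hypot(P[:,0]-.498,P[:,1]-.042)>.05)
q=P[s]; m=q.mean(0)
# cylinder fit r=26, z centre 26
f=lambda v:(np.hypot((q[:,0]-v[0])*np.cos(v[1])+(q[:,1]-.16)*np.sin(v[1]),q[:,2]-.026-v[2])-.026).clip(-.01,.01)
best=min((ls(f,[m[0],a,0],loss="soft_l1",f_scale=.002) for a in(-.4,0,.4)),key=lambda r:r.cost)
x0,a,dz=best.x; print("axis x at y=.16",x0,"angle",a,"dz",dz,"rms",np.sqrt(np.mean(best.fun**2)),len(q))
u=np.array([-np.sin(a),np.cos(a)]); t=(q[:,:2]-[x0,.16])@u; lat=(q[:,:2]-[x0,.16])@[u[1],-u[0]]
for lo in np.arange(-.13,.14,.01):
    k=(t>=lo)&(t<lo+.01)
    if k.sum()>3: print(round(lo,3),k.sum(),"zmax",np.percentile(q[k,2],95).round(3),"lat",lat[k].min().round(3),lat[k].max().round(3))
# tray rim
s=(P[:,2]>.009)&(P[:,2]<.02)&(abs(P[:,0]-.575)<.14)&(abs(P[:,1]+.27)<.16)
q=(P[s][:,:2]*1000).astype(np.float32); print("tray",cv2.minAreaRect(q))
s=(P[:,2]>.185)&(P[:,2]<.2)&(abs(P[:,0]-.546)<.05)&(abs(P[:,1]+.33)<.06)
print("stock",cv2.minEnclosingCircle((P[s][:,:2]*1000).astype(np.float32)),s.sum())
a=cv2.imread("pics/top0.png");b=cv2.imread("pics/side0.png")
cv2.imwrite("pics/both.png",np.vstack([cv2.resize(a[90:390,150:550],(800,600))]))
cv2.imwrite("pics/sidecrop.png",cv2.resize(b[150:420,180:540],(800,600)))
E
```

```text
A ctr 433.1 -57.1 diam 52.0 area diam 500 z 0.0588
B ctr 431.2 148.7 diam 47.4 area diam 425 z 0.0591
turq ctr 500.6 44.5 diam 51.5 area diam 489 z 0.0589
green ctr 327.5 -112.3 diam 52.5 area diam 534 z 0.0589
axis x at y=.16 0.5888356143567799 angle 0.1715558775082879 dz -0.0010037241069966866 rms 0.0027658422489593368 1661
-0.08 46 zmax 0.05 lat -0.024 0.022
-0.07 112 zmax 0.052 lat -0.025 0.024
-0.06 108 zmax 0.052 lat -0.026 0.024
-0.05 117 zmax 0.053 lat -0.026 0.024
-0.04 119 zmax 0.053 lat -0.026 0.026
-0.03 109 zmax 0.052 lat -0.027 0.025
-0.02 119 zmax 0.052 lat -0.027 0.024
-0.01 113 zmax 0.052 lat -0.027 0.025
-0.0 115 zmax 0.052 lat -0.027 0.025
0.01 120 zmax 0.053 lat -0.027 0.024
0.02 109 zmax 0.052 lat -0.028 0.025
0.03 112 zmax 0.052 lat -0.026 0.023
0.04 115 zmax 0.052 lat -0.026 0.024
0.05 93 zmax 0.052 lat -0.027 0.023
0.06 86 zmax 0.048 lat -0.023 0.018
0.07 37 zmax 0.045 lat -0.02 0.016
0.08 24 zmax 0.032 lat -0.007 0.004
0.09 7 zmax 0.031 lat -0.006 0.003
tray ((571.6577758789062, -273.344970703125), (242.2097625732422, 171.19668579101562), 75.99207305908203)
stock ((551.99609375, -344.15985107421875), 26.29697608947754) 634
```

View pics/both.png

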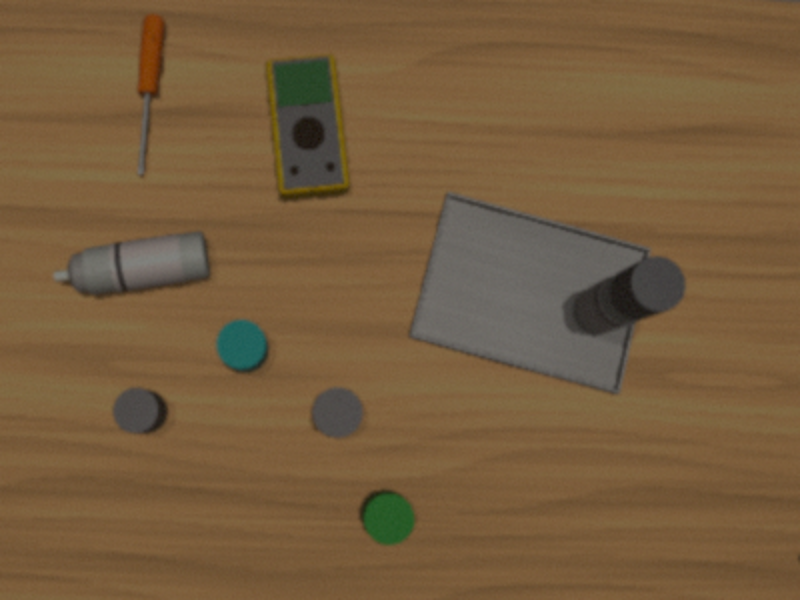

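View pics/sidecrop.png

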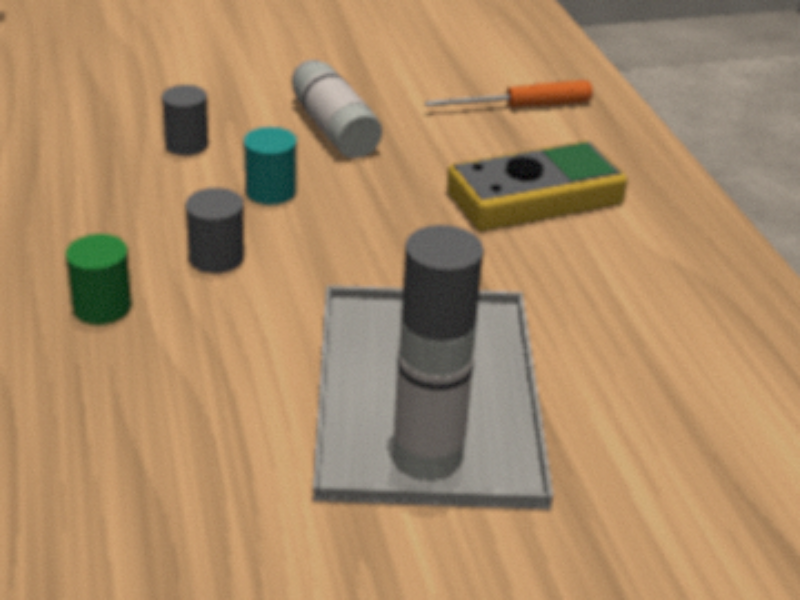

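The top crop (2x, offset col 150, row 90) shows the fallen can at crop (140,263), nozzle to the left. There are four cap candidates, in full-image (row, col):
- Grey A at (295,318), 52.0 mm
- Grey B at (293,216), 47.4 mm
- Turquoise at (262,272)
- Green at (350,344)

A is cap_wide: it is grey and 52 mm across. B is slim, and the two coloured ones are look-alikes. The side crop agrees. The tray centre is about (0.572,-0.273), with the stock can in its -y half.

```bash
cat >> h.py <<'E'
def togo(x,y,z,yaw=None):
    """shift (tool axes, mm) and turn about tool z (rad) to put TCP at x,y,z with closing line (tool y) at world angle yaw"""
    o=status.get_obs(); R=Ro.from_quat(o["tool_rot"]).as_matrix()
    v=R.T@(np.array([x,y,z])-o["eef_pos"])*1000
    cur=np.arctan2(R[1,1],R[0,1]); t=None
    if yaw is not None:
        t=-((yaw-cur+np.pi/2)%np.pi-np.pi/2)   # tool z is down
    print("t",round(o["clock"],2),"eef",o["eef_pos"].round(4),"axes x",R[:,0].round(3),"y",R[:,1].round(3),"shift",v.round(1),"turn",t,"j",o["joint_pos"].round(2),"w",round(o["grip_width"]*1000,1),"F",o["ft_force"].round(1),o["grasp_force"])
E
python3 -c "
from h import *
togo(.580,.205,.10,.16)"
```

```text
t 0.8 eef [0.1951 0.4604 0.2393] axes x [-0.921  0.39   0.   ] y [0.39  0.921 0.   ] shift [-454.1  -85.   139.3] turn 1.0100321338979135 j [1.17 0.24 0.01 1.34 0.   1.57] w 85.3 F [-0.3 -0.2  0.4] 0.0
```

Call:
servo_tool:
  commands:
    - [85,-50,-9,0,0]
    - [85,-50,-9,0,0]
    - [85,-50,-9,0,0]
    - [85,-50,-9,0,0]
    - [85,-50,-9,0,0]
    - [85,-50,-9,0,0]
    - [85,-50,-9,0,0]
    - [85,-50,-9,0,0]
    - [85,-54,-13,0,0]
    - [85,0,0,23,0.168]
    - [85,0,0,23,0.168]
    - [85,0,0,23,0.168]
    - [85,0,0,23,0.168]
    - [85,0,0,23,0.168]
    - [85,0,0,24,0.168]

```text
clock: 2.68
eef_pos: [0.58, 0.205, 0.0996]
tool_rot: [0.65, 0.76, 0.0, 0.0]
ft_force: [0.4, -0.1, 0.3]
grip_width: 0.0849
grasp_force: 0.0
```

```bash
python3 - <<'E'
from h import *
togo(.580,.205,.012,.16)
p,d,K,D,W=cam("wrist"); save("w1.png",p)
P=pts(d,K,D,W,np.ones(d.shape,bool))
s=(P[:,2]>.012)&(P[:,2]<.06)&(abs(P[:,0]-.59)<.06)&(P[:,1]>.07)&(P[:,1]<.27)
q=P[s]
from scipy.optimize import least_squares as ls
f=lambda v:(np.hypot((q[:,0]-v[0])*np.cos(v[1])+(q[:,1]-.16)*np.sin(v[1]),q[:,2]-.026-v[2])-.026).clip(-.01,.01)
r=ls(f,[.588,.16,0],loss="soft_l1",f_scale=.002);print(r.x,np.sqrt(np.mean(r.fun**2)),len(q))
x0,a,_=r.x;u=np.array([-np.sin(a),np.cos(a)]);t=(q[:,:2]-[x0,.16])@u
print(np.histogram(t,np.arange(-.1,.11,.005)))
for l in np.arange(.03,.1,.005):
    k=(t>=l)&(t<l+.005)
    if k.sum()>3: print(l.round(3),np.percentile(q[k,2],95).round(4))
E
```

```text
t 2.67 eef [0.58   0.205  0.0996] axes x [-0.156  0.988  0.   ] y [0.988 0.156 0.   ] shift [-0.  -0.1 87.6] turn -0.003584407086935082 j [0.34 0.55 0.1  1.12 0.   1.75] w 84.9 F [ 0.4 -0.1  0.3] 0.0
[5.89794847e-01 1.79673201e-01 5.39319143e-04] 0.003378261845594 23137
(array([   0,    0,    0,    0,    0,    0,    0,    8,   37,  125,  403,
        691,  717,  725,  747,  762,  770,  796,  813,  821,  825,  871,
        862,  890,  947, 1061,  907,  951,  980,  984, 1094, 1274,  865,
       1022, 1273,  244,  247,  246,  179,    0,    0]), array([-1.00000000e-01, -9.50000000e-02, -9.00000000e-02, -8.50000000e-02,
       -8.00000000e-02, -7.50000000e-02, -7.00000000e-02, -6.50000000e-02,
       -6.00000000e-02, -5.50000000e-02, -5.00000000e-02, -4.50000000e-02,
       -4.00000000e-02, -3.50000000e-02, -3.00000000e-02, -2.50000000e-02,
       -2.00000000e-02, -1.50000000e-02, -1.00000000e-02, -5.00000000e-03,
        8.32667268e-17,  5.00000000e-03,  1.00000000e-02,  1.50000000e-02,
        2.00000000e-02,  2.50000000e-02,  3.00000000e-02,  3.50000000e-02,
        4.00000000e-02,  4.50000000e-02,  5.00000000e-02,  5.50000000e-02,
        6.00000000e-02,  6.50000000e-02,  7.00000000e-02,  7.50000000e-02,
        8.00000000e-02,  8.50000000e-02,  9.00000000e-02,  9.50000000e-02,
        1.00000000e-01,  1.05000000e-01]))
0.03 0.0528
0.035 0.0528
0.04 0.0528
0.045 0.0527
0.05 0.0527
0.055 0.0511
0.06 0.0485
0.065 0.0484
0.07 0.045
0.075 0.0331
0.08 0.0332
0.085 0.0333
0.09 0.0331
```

View pics/w1.png

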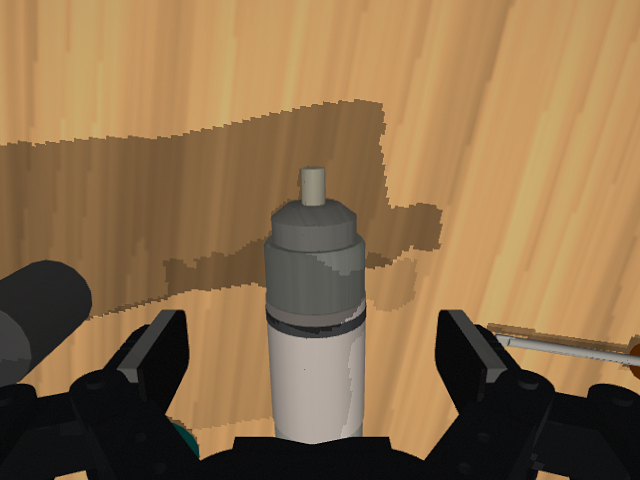

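The wrist view shows the can centred between the pads, with the nozzle at (186,313) and the shoulder near row 240. The grasp would be at h≈118 mm. I'll move 2 mm towards the nozzle, go down and close gently, to see whether the opening command modulates the force.

Call:
servo_tool:
  commands:
    - [85,2,0,40,0]
    - [75,0,0,35,0]
    - [65,0,0,12,0]
    - [58,0,0,0,0]
    - [54,0,0,0,0]
    - [52,0,0,0,0]
    - [51.5,0,0,0,0]
    - [51.5,0,0,0,0]

```text
clock: 3.72
eef_pos: [0.5811, 0.2075, 0.0152]
tool_rot: [0.648, 0.762, 0.002, 0.001]
ft_force: [0.5, -0.3, 6.8]
grip_width: 0.0512
grasp_force: 9.9
```

Call:
servo_tool:
  commands:
    - [51.5,0,0,-3,0]
    - [51.5,-2,0,-9,0]
    - [51.5,-3,0,-9,0]
    - [51.5,-4,0,-9,0]
    - [51.5,0,0,0,0]

```text
clock: 4.35
eef_pos: [0.5818, 0.1978, 0.0444]
tool_rot: [0.648, 0.762, 0.001, 0.0]
ft_force: [1.0, -0.0, -0.4]
grip_width: 0.0519
grasp_force: 8.9
```

```bash
cat >> h.py <<'E'
def axis3(name="side",n="x"):
    """can axis from wrist depth: fit 26mm cylinder to points near TCP"""
    o=status.get_obs(); p,d,K,D,W=cam(name); save(n+".png",p)
    P=pts(d,K,D,W,np.ones(d.shape,bool)); return o,p,P
E
python3 - <<'E'
from h import *
togo(.58,.2,.1,.16)
p,d,K,D,W=cam("side")
P=pts(d,K,D,W,np.ones(d.shape,bool))
s=(P[:,1]>.05)&(P[:,1]<.17)&(abs(P[:,0]-.59)<.05)&(P[:,2]>.004)
for y in np.arange(.06,.18,.01):
    k=s&(abs(P[:,1]-y)<.005)
    if k.sum()>5: print(y.round(3),k.sum(),np.percentile(P[k,2],[3,97]).round(4))
save("s1.png",cv2.resize(p[130:280,240:440],(800,600)))
E
```

```text
t 4.35 eef [0.5818 0.1978 0.0444] axes x [-0.161  0.987  0.   ] y [0.987 0.161 0.002] shift [  2.5  -1.4 -55.6] turn 0.0012448151377555394 j [ 0.33  0.6   0.03  1.   -0.    1.74] w 51.9 F [ 1.  -0.  -0.4] 8.92820119857788
0.07 13 [0.0279 0.0511]
0.08 253 [0.008  0.0501]
0.09 130 [0.005  0.0541]
0.1 86 [0.0259 0.0583]
0.11 89 [0.0284 0.0598]
0.12 67 [0.0302 0.0624]
0.13 84 [0.0322 0.4304]
0.14 486 [0.0528 0.4672]
0.15 989 [0.0611 0.4634]
0.16 1883 [0.0702 0.4564]
0.17 994 [0.0747 0.4451]
```

View pics/s1.png

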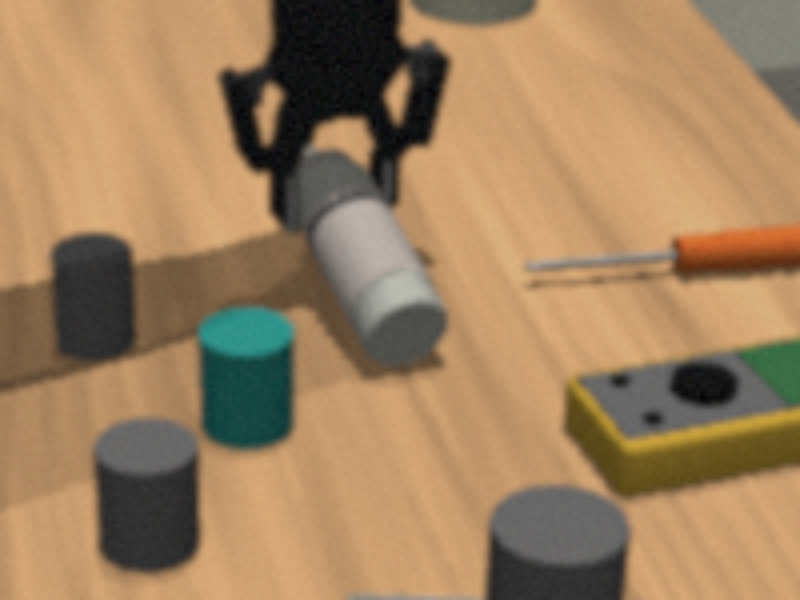

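The side crop shows the nozzle end lifted while the foot stays on the bench at crop (405,330): the light 9 N grip lets the can pivot. I'll continue the arc.

Call:
servo_tool:
  commands:
    - [51.5,-4,0,-8,0]
    - [51.5,-5,0,-7.5,0]
    - [51.5,-5.5,0,-7,0]
    - [51.5,-5.5,0,-6.5,0]
    - [51.5,-6,0,-6,0]
    - [51.5,-6.5,0,-6,0]
    - [51.5,-7,0,-5,0]
    - [51.5,-7,0,-5,0]
    - [51.5,-7.5,0,-4,0]
    - [51.5,-8,0,-4,0]
    - [51.5,0,0,0,0]

```text
clock: 5.78
eef_pos: [0.5915, 0.136, 0.1027]
tool_rot: [0.648, 0.762, 0.0, 0.0]
ft_force: [0.4, -0.1, -2.2]
grip_width: 0.0519
grasp_force: 9.5
```

```bash
cat >> h.py <<'E'
def sidefit(n):
    p,d,K,D,W=cam("side"); save(n,cv2.resize(p[100:280,240:480],(800,600)))
    P=pts(d,K,D,W,np.ones(d.shape,bool)); o=status.get_obs(); e=o["eef_pos"]
    return P,e
E
python3 - <<'E'
from h import *
togo(.58,.2,.1,.16)
P,e=sidefit("s2.png")
s=(abs(P[:,0]-e[0])<.05)&(P[:,2]>.004)&(P[:,2]<.13)&(P[:,1]>.02)&(P[:,1]<.16)
for z in np.arange(.005,.12,.01):
    k=s&(abs(P[:,2]-z)<.005)
    if k.sum()>5: print(z.round(3),k.sum(),"y",np.percentile(P[k,1],[3,50]).round(4),"x",np.percentile(P[k,0],[3,97]).round(3))
E
```

```text
t 5.78 eef [0.5915 0.136  0.1027] axes x [-0.16   0.987 -0.001] y [0.987 0.16  0.001] shift [65.  -1.1  2.6] turn 0.0008769741521830188 j [ 0.23  0.54  0.08  1.11 -0.    1.64] w 51.9 F [ 0.4 -0.1 -2.2] 9.487262517213821
0.005 7 y [0.0702 0.0765] x [0.586 0.623]
0.015 14 y [0.0569 0.062 ] x [0.577 0.623]
0.025 60 y [0.0461 0.055 ] x [0.576 0.624]
0.035 124 y [0.045  0.0541] x [0.574 0.623]
0.045 132 y [0.0522 0.0617] x [0.573 0.622]
0.055 133 y [0.0588 0.0683] x [0.573 0.622]
0.065 133 y [0.0656 0.0765] x [0.571 0.619]
0.075 129 y [0.0736 0.0822] x [0.57  0.618]
0.085 131 y [0.0805 0.0899] x [0.569 0.617]
0.095 144 y [0.0879 0.0989] x [0.564 0.617]
0.105 163 y [0.0962 0.109 ] x [0.555 0.625]
0.115 170 y [0.1037 0.1176] x [0.553 0.628]
```

View pics/s2.png

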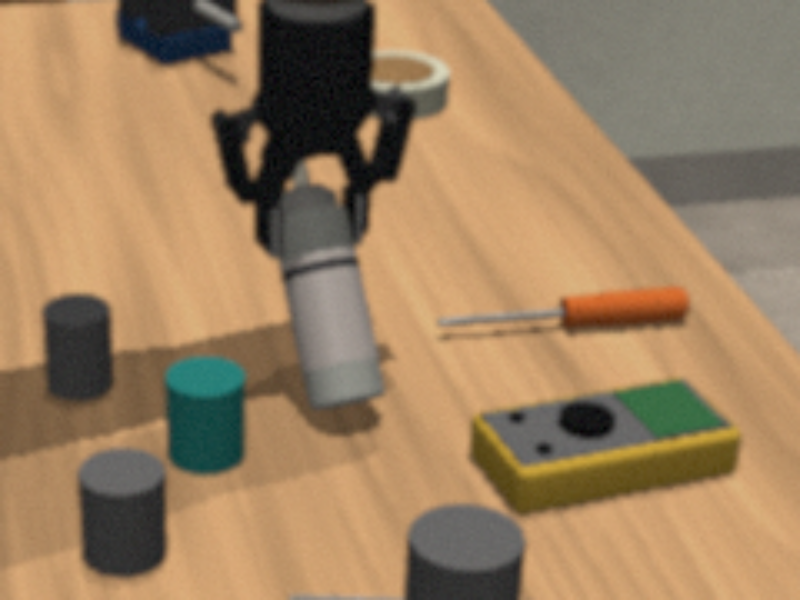

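The side crop shows the can tilted about 55°, foot still on the bench at crop (345,395). I'll continue towards upright.

Call:
servo_tool:
  commands:
    - [51.5,-8,0,-3,0]
    - [51.5,-8,0,-2.5,0]
    - [51.5,-8,0,-2,0]
    - [51.5,-8,0,-1,0]
    - [51.5,-8,0,-0.5,0]
    - [51.5,-8,0,0,0]
    - [51.5,-7,0,0.5,0]
    - [51.5,-6,0,0.5,0]
    - [51.5,-5,0,1,0]
    - [51.5,0,0,0,0]

```text
clock: 7.08
eef_pos: [0.6025, 0.0705, 0.1102]
tool_rot: [0.648, 0.762, 0.0, 0.001]
ft_force: [-0.9, -0.2, 5.4]
grip_width: 0.0518
grasp_force: 10.9
```

```bash
python3 - <<'E'
from h import *
togo(.58,.2,.1,.16)
P,e=sidefit("s3.png")
s=(abs(P[:,0]-e[0])<.05)&(P[:,2]>.004)&(P[:,2]<.13)&(P[:,1]>.0)&(P[:,1]<.16)
for z in np.arange(.005,.12,.01):
    k=s&(abs(P[:,2]-z)<.005)
    if k.sum()>5: print(z.round(3),k.sum(),"y",np.percentile(P[k,1],[3,50]).round(4),"x",np.percentile(P[k,0],[3,97]).round(3))
E
```

```text
t 7.08 eef [0.6025 0.0705 0.1102] axes x [-0.16   0.987 -0.001] y [0.987 0.16  0.002] shift [131.5  -1.5  10. ] turn 0.0008417259445332448 j [ 0.12  0.53  0.09  1.13 -0.    1.53] w 51.8 F [-0.9 -0.2  5.4] 10.856507420539856
0.005 41 y [0.0352 0.0412] x [0.579 0.627]
0.015 97 y [0.0342 0.0401] x [0.578 0.628]
0.025 91 y [0.0353 0.041 ] x [0.578 0.624]
0.035 100 y [0.0359 0.0418] x [0.577 0.626]
0.045 95 y [0.0368 0.0432] x [0.577 0.625]
0.055 104 y [0.037  0.0434] x [0.577 0.625]
0.065 101 y [0.0386 0.045 ] x [0.577 0.623]
0.075 106 y [0.0391 0.0457] x [0.577 0.625]
0.085 102 y [0.0407 0.0459] x [0.577 0.623]
0.095 104 y [0.0405 0.048 ] x [0.576 0.624]
0.105 120 y [0.0424 0.0502] x [0.572 0.63 ]
0.115 144 y [0.0449 0.0536] x [0.565 0.639]
```

View pics/s3.png

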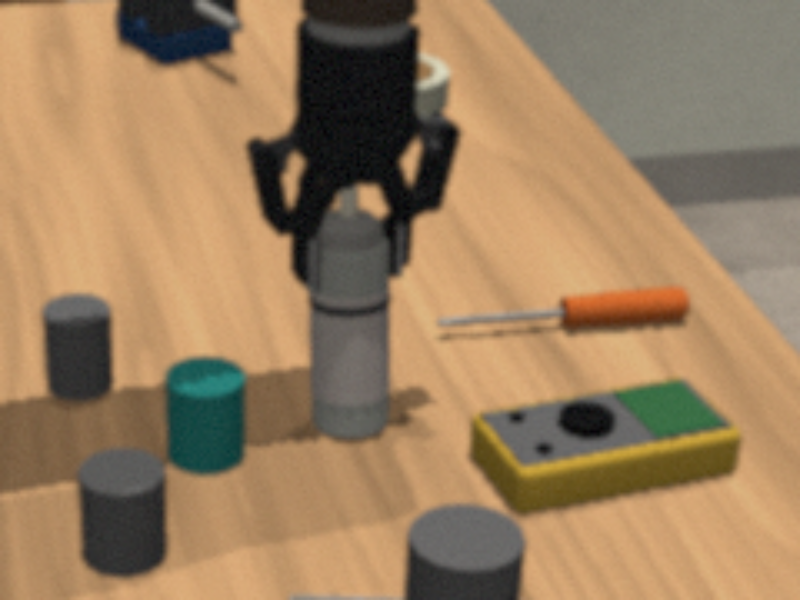

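The side crop shows the can nearly upright, about 5° off. I'll finish the last 10 mm so the foot sits flat, then grip firmer.

Call:
servo_tool:
  commands:
    - [51.5,-4,0,0.5,0]
    - [51.5,-4,0,0.5,0]
    - [51.5,-3,0,0.5,0]
    - [51.5,0,0,0,0]
    - [48,0,0,0,0]
    - [48,0,0,0,0]

```text
clock: 7.88
eef_pos: [0.604, 0.0603, 0.1084]
tool_rot: [0.648, 0.762, 0.0, 0.001]
ft_force: [0.0, -0.7, 7.6]
grip_width: 0.0503
grasp_force: 61.5
```

```bash
python3 - <<'E'
from h import *
P,e=sidefit("s4.png")
s=(abs(P[:,0]-e[0])<.05)&(P[:,2]>.004)&(P[:,2]<.10)&(P[:,1]>.0)&(P[:,1]<.08)
q=P[s]
from scipy.optimize import least_squares as ls
f=lambda v:(np.hypot(q[:,0]-v[0]-v[2]*q[:,2],q[:,1]-v[1]-v[3]*q[:,2])-.026).clip(-.01,.01)
r=ls(f,[e[0],e[1],0,0],loss="soft_l1",f_scale=.002);print("foot xy",r.x[:2],"tilt deg",np.degrees(r.x[2:]),len(q),np.sqrt(np.mean(r.fun**2)))
# free place in tray
a=np.radians(75.99207-90); yt=np.array([-np.sin(a),np.cos(a)]); c=np.array([.5717,-.2733]); st=np.array([.552,-.344])
print("tray y axis",yt,"stock local",(st-c)@yt)
t=c+.058*yt; print(t); togo(t[0],t[1],.14,a)
E
```

```text
foot xy [0.60350919 0.06063419] tilt deg [-0.00312334  0.60461325] 910 0.0017445729832135522
tray y axis [0.24205619 0.97026223] stock local -0.07336604681277796
[ 0.58573926 -0.21702479]
t 7.92 eef [0.604  0.0604 0.1085] axes x [-0.161  0.987 -0.001] y [0.987 0.161 0.001] shift [-270.9  -62.6  -31.4] turn 0.40617536817448263 j [ 0.1   0.53  0.09  1.13 -0.    1.51] w 50.5 F [-0.  -1.7  7.4] 61.511839628219604
```

Call:
servo_tool:
  commands:
    - [48,0,0,-20,0]
    - [48,0,0,-25,0]
    - [48,-20,-4,0,0]
    - [48,-37,-9,0,0]
    - [48,-37,-9,0,0]
    - [48,-37,-9,0,0]
    - [48,-37,-9,0,0]
    - [48,-37,-9,0,0]
    - [48,-37,-9,0,0]
    - [48,-29,-5,0,0]
    - [48,0,0,0,0.1]
    - [48,0,0,0,0.1]
    - [48,0,0,0,0.1]
    - [48,0,0,0,0.1]
    - [48,0,0,0,0]

```text
clock: 9.8
eef_pos: [0.5833, -0.2174, 0.1504]
tool_rot: [0.786, 0.618, -0.001, -0.002]
ft_force: [0.2, -0.2, -3.1]
grip_width: 0.0508
grasp_force: 63.0
```

```bash
python3 - <<'E'
from h import *
togo(.5857,-.217,.1130,-.2445)
P,e=sidefit("s5.png")
s=(np.hypot(P[:,0]-e[0],P[:,1]-e[1])<.045)&(P[:,2]>.03)&(P[:,2]<.13)
q=P[s]
from scipy.optimize import least_squares as ls
f=lambda v:(np.hypot(q[:,0]-v[0]-v[2]*(q[:,2]-.08),q[:,1]-v[1]-v[3]*(q[:,2]-.08))-.026).clip(-.01,.01)
r=ls(f,[e[0],e[1],0,0],loss="soft_l1",f_scale=.002);print("xy",r.x[:2],"tilt deg",np.degrees(r.x[2:]),len(q),np.sqrt(np.mean(r.fun**2)),"zmin",q[:,2].min())
E
```

```text
t 9.8 eef [ 0.5833 -0.2174  0.1504] axes x [ 0.236  0.972 -0.   ] y [ 0.972 -0.236 -0.004] shift [ 1.   2.4 37.4] turn 0.006634561922063575 j [-0.36  0.53  0.21  1.25 -0.    1.45] w 50.8 F [ 0.2 -0.2 -3.1] 62.97149419784546
xy [ 0.58319002 -0.21707897] tilt deg [0.12312811 0.88850907] 217 0.0008189667488039996 zmin 0.043342393981481986
```

Call:
servo_tool:
  commands:
    - [48,0,0,10,0]
    - [48,0,0,12,0]
    - [48,0,0,8,0]
    - [48,0,0,4,0]
    - [48,0,0,2,0]
    - [48,0,0,1,0]
    - [48,0,0,1,0]

```text
clock: 10.72
eef_pos: [0.5853, -0.2168, 0.1152]
tool_rot: [0.786, 0.618, 0.0, 0.0]
ft_force: [1.3, -0.6, -2.7]
grip_width: 0.0504
grasp_force: 63.0
```

Call:
servo_tool:
  commands:
    - [48,0,0,1,0]
    - [48,0,0,1,0]
    - [48,0,0,1,0]

```text
clock: 11.1
eef_pos: [0.5851, -0.2169, 0.1125]
tool_rot: [0.786, 0.618, -0.0, 0.0]
ft_force: [-1.6, -0.8, 3.9]
grip_width: 0.0505
grasp_force: 63.6
```

Call:
servo_tool:
  commands:
    - [51.5,0,0,0,0]
    - [52.5,0,0,0,0]
    - [55,0,0,0,0]
    - [62,0,0,0,0]
    - [75,0,0,0,0]
    - [85,0,0,0,0]
    - [85,0,0,0,0]
    - [85,0,0,-20,0]
    - [85,0,0,-40,0]
    - [85,0,0,-50,0]
    - [85,0,0,-30,0]

```text
clock: 12.48
eef_pos: [0.5857, -0.217, 0.2549]
tool_rot: [0.786, 0.618, 0.001, 0.002]
ft_force: [1.5, 0.4, -0.2]
grip_width: 0.085
grasp_force: 0.0
```

```bash
python3 - <<'E'
from h import *
P,e=sidefit("s6.png")
s=(np.hypot(P[:,0]-.585,P[:,1]+.217)<.045)&(P[:,2]>.02)&(P[:,2]<.13)
q=P[s]
from scipy.optimize import least_squares as ls
f=lambda v:(np.hypot(q[:,0]-v[0]-v[2]*(q[:,2]-.08),q[:,1]-v[1]-v[3]*(q[:,2]-.08))-.026).clip(-.01,.01)
r=ls(f,[.585,-.217,0,0],loss="soft_l1",f_scale=.002);print("xy",r.x[:2],"tilt deg",np.degrees(r.x[2:]),len(q),np.sqrt(np.mean(r.fun**2)))
p,d,K,D,W=cam("top"); P=pts(d,K,D,W,np.ones(d.shape,bool))
k=(np.hypot(P[:,0]-.585,P[:,1]+.217)<.045)
for lo,hi in [(.138,.15),(.160,.175)]:
    m=k&(P[:,2]>lo)&(P[:,2]<hi)
    if m.sum()>3: print(lo,m.sum(),cv2.minEnclosingCircle((P[m][:,:2]*1000).astype(np.float32)),P[m].mean(0),P[m][:,2].max())
p,d,K,D,W=cam("wrist"); P=pts(d,K,D,W,np.ones(d.shape,bool))
k=(np.hypot(P[:,0]-.585,P[:,1]+.217)<.045)
for lo,hi in [(.12,.137),(.140,.152),(.165,.175)]:
    m=k&(P[:,2]>lo)&(P[:,2]<hi)
    if m.sum()>3: print("w",lo,m.sum(),cv2.minEnclosingCircle((P[m][:,:2]*1000).astype(np.float32)),P[m].mean(0),P[m][:,2].max())
save("w2.png",p)
togo(.433,-.057,.12,0)
for y in (0,.3,-.3,.6,-.6): togo(.433,-.057,.12,y)
E
```

```text
xy [ 0.58530141 -0.21734184] tilt deg [0.08251978 0.1651586 ] 206 0.0007684436801648698
0.138 221 ((584.4765014648438, -215.26344299316406), 21.817440032958984) [ 0.58337487 -0.21098427  0.14688158] 0.14997257068286718
0.16 39 ((584.2465209960938, -215.71624755859375), 6.1759233474731445) [ 0.58392939 -0.21521874  0.16752419] 0.17139814157551791
w 0.12 1237 ((585.3336181640625, -216.72447204589844), 26.0524845123291) [ 0.58891348 -0.20288316  0.13275365] 0.13692395991781753
w 0.14 2204 ((585.051025390625, -216.79396057128906), 21.802688598632812) [ 0.58621043 -0.21336186  0.14891341] 0.1519993903676158
w 0.165 390 ((585.3369750976562, -216.643798828125), 6.0305867195129395) [ 0.58552853 -0.21600867  0.17023904] 0.172477668305819
t 12.62 eef [ 0.5861 -0.2171  0.2541] axes x [ 0.236  0.972 -0.001] y [ 0.972 -0.236  0.005] shift [ 119.6 -187.2  133.1] turn -0.2379305186189815 j [-0.35  0.49  0.41  1.48 -0.    1.45] w 85.1 F [-0.5  0.1 -0.4] 0.0
t 12.62 eef [ 0.5861 -0.2171  0.2541] axes x [ 0.236  0.972 -0.001] y [ 0.972 -0.236  0.005] shift [ 119.6 -187.2  133.1] turn -0.23793051861898
[... 239 characters left out ...]
1  1.48 -0.    1.45] w 85.1 F [-0.5  0.1 -0.4] 0.0
t 12.62 eef [ 0.5861 -0.2171  0.2541] axes x [ 0.236  0.972 -0.001] y [ 0.972 -0.236  0.005] shift [ 119.6 -187.2  133.1] turn 0.06206948138101853 j [-0.35  0.49  0.41  1.48 -0.    1.45] w 85.1 F [-0.5  0.1 -0.4] 0.0
t 12.62 eef [ 0.5861 -0.2171  0.2541] axes x [ 0.236  0.972 -0.001] y [ 0.972 -0.236  0.005] shift [ 119.6 -187.2  133.1] turn -0.8379305186189816 j [-0.35  0.49  0.41  1.48 -0.    1.45] w 85.1 F [-0.5  0.1 -0.4] 0.0
t 12.62 eef [ 0.5861 -0.2171  0.2541] axes x [ 0.236  0.972 -0.001] y [ 0.972 -0.236  0.005] shift [ 119.6 -187.2  133.1] turn 0.3620694813810186 j [-0.35  0.49  0.41  1.48 -0.    1.45] w 85.1 F [-0.5  0.1 -0.4] 0.0
```

View pics/s6.png

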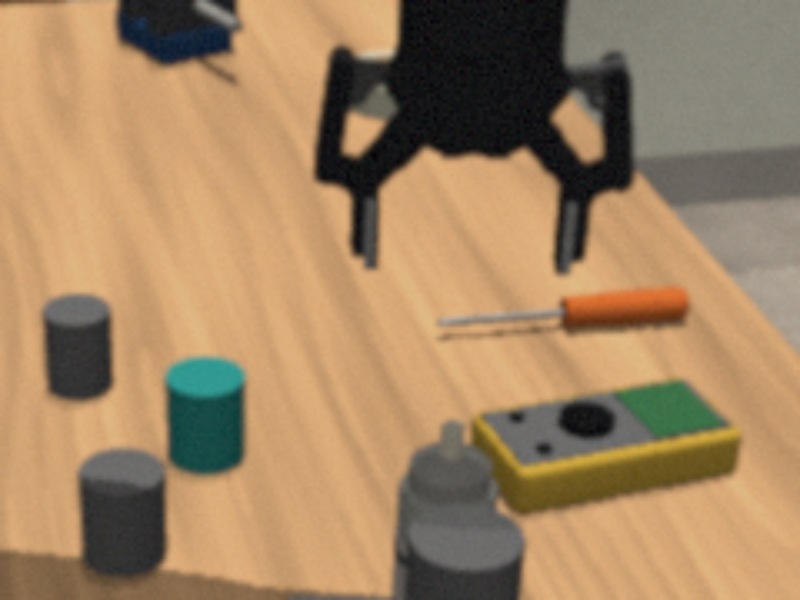

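The side crop shows the can standing by itself beside the stock can at crop (450,460), nozzle up. The fitted tilt is under 0.2°, with the centre at (0.5852,-0.2167). Next is the wide grey cap A.

Call:
servo_tool:
  commands:
    - [85,15,-23,0,0]
    - [85,26,-41,0,0]
    - [85,26,-41,0,0]
    - [85,26,-41,0,0]
    - [85,27,-41,20,0]
    - [85,0,0,40,0]
    - [85,0,0,40,0]
    - [85,0,0,0,0]

```text
clock: 13.62
eef_pos: [0.4276, -0.0554, 0.1482]
tool_rot: [0.786, 0.618, -0.003, -0.003]
ft_force: [0.2, -0.1, -0.9]
grip_width: 0.0848
grasp_force: 0.0
```

```bash
python3 - <<'E'
from h import *
o=status.get_obs()
p,d,K,D,W=cam("wrist"); P=pts(d,K,D,W,np.ones(d.shape,bool))
k=(np.hypot(P[:,0]-.433,P[:,1]+.057)<.04)&(P[:,2]>.056)&(P[:,2]<.065)
q=(P[k][:,:2]*1000).astype(np.float32)
print(k.sum(),cv2.minEnclosingCircle(q),P[k].mean(0),cv2.fitEllipse(cv2.convexHull(q)))
(cx,cy),r=cv2.minEnclosingCircle(q)
togo(cx/1000,cy/1000,.036,-.2385)
save("w3.png",p)
E
```

```text
6549 ((434.4322509765625, -58.68853759765625), 26.162641525268555) [ 0.43459823 -0.05757622  0.06066507] ((434.3876953125, -58.59369659423828), (51.3695068359375, 51.730857849121094), 2.474827766418457)
t 13.68 eef [ 0.4296 -0.0557  0.1503] axes x [ 0.236  0.972 -0.001] y [ 0.972 -0.236 -0.005] shift [ -1.7   5.9 114.2] turn 0.0005333081291309938 j [-0.13  0.18 -0.32  1.08 -0.    1.68] w 85.2 F [0.7 1.  0.1] 0.0
```

View pics/w3.png

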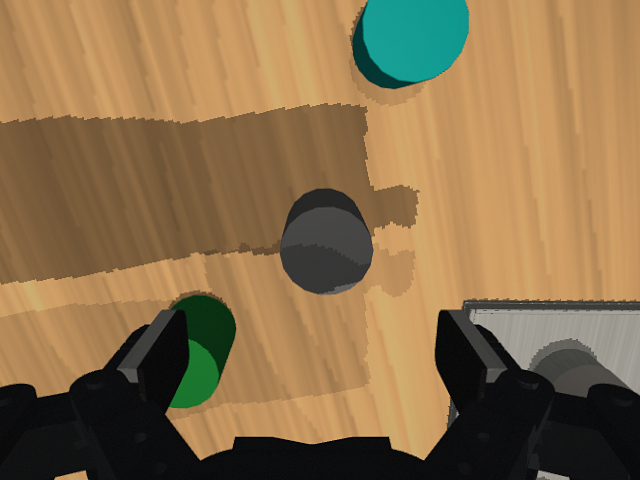

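The wrist view shows the grey cap at (250,326) midway between the finger lines, with green at (375,200) and turquoise at (40,410), both apart from it. Its measured diameter is 52 mm, so it is cap_wide. I'll settle, re-measure, then go down.

Call:
servo_tool:
  commands:
    - [85,0,0,30,0]
    - [85,0,0,0,0]

```text
clock: 13.92
eef_pos: [0.4309, -0.0561, 0.1216]
tool_rot: [0.786, 0.618, -0.001, -0.001]
ft_force: [-0.3, 0.6, 0.7]
grip_width: 0.085
grasp_force: 0.0
```

```bash
python3 - <<'E'
from h import *
p,d,K,D,W=cam("wrist"); P=pts(d,K,D,W,np.ones(d.shape,bool))
k=(np.hypot(P[:,0]-.433,P[:,1]+.057)<.04)&(P[:,2]>.056)&(P[:,2]<.065)
q=(P[k][:,:2]*1000).astype(np.float32)
(cx,cy),r=cv2.minEnclosingCircle(q); print(cx,cy,r,cv2.fitEllipse(cv2.convexHull(q)))
togo(cx/1000,cy/1000,.034,-.2385)
E
```

```text
434.40570068359375 -58.40401840209961 25.922657012939453 ((434.3904724121094, -58.41325759887695), (51.329429626464844, 51.42384338378906), 148.45846557617188)
t 13.97 eef [ 0.4317 -0.0562  0.1225] axes x [ 0.236  0.972 -0.   ] y [ 0.972 -0.236 -0.   ] shift [-1.6  3.1 88.5] turn 0.0001993147778076576 j [-0.13  0.21 -0.36  1.    0.    1.68] w 85.1 F [ 0.1 -0.1  0.7] 0.0
```

Call:
servo_tool:
  commands:
    - [85,-1.6,2,30,0]
    - [85,0,0,35,0]
    - [75,0,0,23,0]
    - [62,0,0,0,0]
    - [55,0,0,0,0]
    - [52,0,0,0,0]
    - [50,0,0,0,0]
    - [50,0,0,0,0]

```text
clock: 14.98
eef_pos: [0.4346, -0.0583, 0.0355]
tool_rot: [0.786, 0.618, 0.001, 0.001]
ft_force: [-0.3, 0.5, 5.4]
grip_width: 0.0507
grasp_force: 31.3
```

```bash
python3 -c "
from h import *
togo(.5852,-.2167,.24,-.2385)"
```

```text
t 14.97 eef [ 0.4346 -0.0583  0.0355] axes x [0.236 0.972 0.   ] y [ 0.972 -0.236  0.004] shift [-118.4  184.4 -203.9] turn 0.0003458537391956007 j [-0.13  0.33 -0.47  0.77 -0.    1.68] w 50.7 F [-0.3  0.5  5.4] 31.349881156347692
```

Call:
servo_tool:
  commands:
    - [50,0,0,-20,0]
    - [50,0,0,-45,0]
    - [50,0,0,-45,0]
    - [50,0,0,-45,0]
    - [50,0,0,-40,0]
    - [50,-14,22,0,0]
    - [50,-19,30,0,0]
    - [50,-19,30,0,0]
    - [50,-19,30,0,0]
    - [50,-19,30,0,0]
    - [50,-16,24,0,0]
    - [50,-12,18,0,0]
    - [50,0,0,0,0]
    - [50,0,0,0,0]
    - [50,0,0,0,0]

```text
clock: 16.85
eef_pos: [0.5837, -0.2154, 0.2293]
tool_rot: [0.786, 0.618, 0.0, 0.0]
ft_force: [0.2, 0.9, -0.1]
grip_width: 0.0505
grasp_force: 31.5
```

```bash
python3 - <<'E'
from h import *
togo(.5852,-.2167,.1695,-.2385)
p,d,K,D,W=cam("wrist"); P=pts(d,K,D,W,np.ones(d.shape,bool)); e=status.get_obs()["eef_pos"]
k=(np.hypot(P[:,0]-e[0],P[:,1]-e[1])<.04)&(P[:,2]>e[2]+.018)&(P[:,2]<e[2]+.03)
print(k.sum(),cv2.minEnclosingCircle((P[k][:,:2]*1000).astype(np.float32)),P[k][:,2].mean()-e[2],np.linalg.lstsq(np.c_[P[k][:,:2]-e[:2],np.ones(k.sum())],P[k][:,2],rcond=None)[0])
P,e=sidefit("s7.png")
from scipy.optimize import least_squares as ls
for lo,hi,r0,n in [(.215,.25,.026,"cap lower?"),(e[2]-.035,e[2]-.012,.026,"cap"),(.135,.145,.0215,"collar"),(.06,.13,.026,"can"),(.153,.17,.006,"nozzle")]:
    q=P[(np.hypot(P[:,0]-e[0],P[:,1]-e[1])<.035)&(P[:,2]>lo)&(P[:,2]<hi)]
    if len(q)<15: print(n,len(q)); continue
    f=lambda v:(np.hypot(q[:,0]-v[0],q[:,1]-v[1])-r0).clip(-.01,.01)
    r=ls(f,e[:2],loss="soft_l1",f_scale=.002); print(n,len(q),r.x.round(4),q[:,2].min().round(4))
E
```

```text
t 16.85 eef [ 0.5837 -0.2154  0.2293] axes x [0.235 0.972 0.   ] y [ 0.972 -0.235  0.   ] shift [-0.9  1.8 59.8] turn 0.0011383192620932903 j [-0.35  0.49  0.35  1.43  0.    1.45] w 50.5 F [ 0.2  0.9 -0.1] 31.546646249480546
23482 ((585.5584106445312, -209.13388061523438), 38.89769744873047) 0.024758499192074096 [-0.00737462 -0.02507071  0.25417799]
cap lower? 745 [ 0.5837 -0.2157] 0.2151
cap 381 [ 0.5839 -0.2157] 0.1943
collar 135 [ 0.5856 -0.2165] 0.1351
can 141 [ 0.5853 -0.2173] 0.0603
nozzle 73 [ 0.5858 -0.2169] 0.153
```

View pics/s7.png

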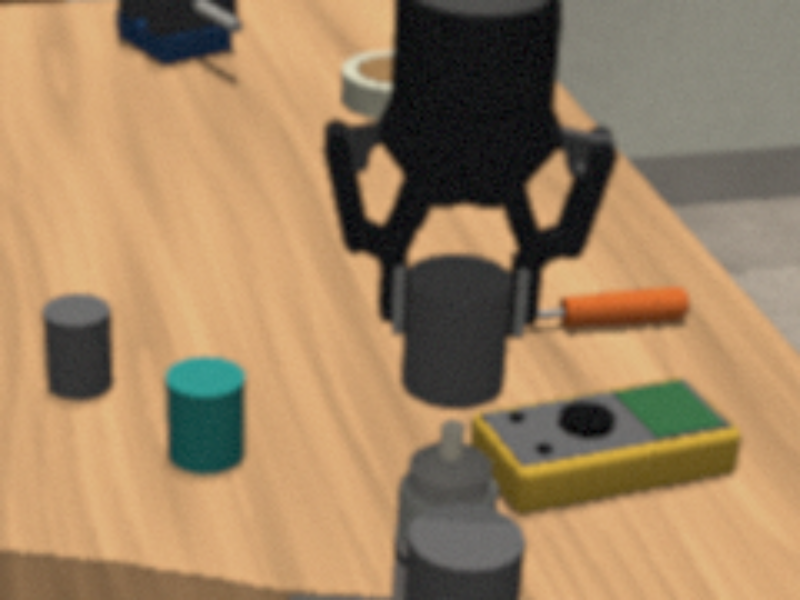

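The side crop shows the cap held level at crop (455,330), directly above the nozzle at (452,435). The side-camera offset agrees with the TCP offset (about 2 mm), so I'll correct that and lower.

Call:
servo_tool:
  commands:
    - [50,-0.9,1.8,0,0]
    - [50,0,0,10,0]
    - [50,0,0,12,0]
    - [50,0,0,10,0]
    - [50,0,0,6,0]
    - [50,0,0,0,0]

```text
clock: 17.7
eef_pos: [0.5853, -0.2172, 0.1899]
tool_rot: [0.786, 0.618, -0.0, -0.001]
ft_force: [0.7, -0.4, 0.1]
grip_width: 0.0509
grasp_force: 31.5
```

```bash
python3 - <<'E'
from h import *
togo(.5852,-.2167,.1695,-.2385)
E
```

```text
t 17.7 eef [ 0.5853 -0.2172  0.1899] axes x [0.236 0.972 0.   ] y [ 0.972 -0.236 -0.002] shift [ 0.5 -0.2 20.4] turn 0.0004600240940031419 j [-0.36  0.51  0.28  1.34  0.    1.45] w 50.9 F [ 0.7 -0.4  0.1] 31.546160490252078
```

Call:
servo_tool:
  commands:
    - [50,0,0,4,0]
    - [50,0,0,4,0]
    - [50,0,0,3,0]
    - [50,0,0,3,0]
    - [50,0,0,0,0]

```text
clock: 18.32
eef_pos: [0.5855, -0.2173, 0.1765]
tool_rot: [0.786, 0.618, -0.0, -0.0]
ft_force: [0.0, -1.1, -1.3]
grip_width: 0.0506
grasp_force: 31.5
```

Call:
servo_tool:
  commands:
    - [50,0,0,3,0]
    - [50,0,0,2,0]
    - [50,0,0,1,0]
    - [50,0,0,1,0]
    - [50,0,0,0,0]

```text
clock: 18.95
eef_pos: [0.5857, -0.2174, 0.1698]
tool_rot: [0.786, 0.618, 0.0, 0.0]
ft_force: [-0.5, -0.2, -1.0]
grip_width: 0.051
grasp_force: 31.5
```

Call:
servo_tool:
  commands:
    - [50,0,0,1,0]
    - [50,0,0,1,0]
    - [50,0,0,0,0]

```text
clock: 19.32
eef_pos: [0.586, -0.2176, 0.1696]
tool_rot: [0.786, 0.618, 0.0, 0.001]
ft_force: [-3.1, 0.6, 7.5]
grip_width: 0.0502
grasp_force: 32.2
```

Contact at 7.5 N at the expected height, so the cap is seated. I'll release it and retreat.

Call:
servo_tool:
  commands:
    - [51.5,0,0,0,0]
    - [53,0,0,0,0]
    - [58,0,0,0,0]
    - [70,0,0,0,0]
    - [85,0,0,0,0]
    - [85,0,0,0,0]
    - [85,0,0,-15,0]
    - [85,0,0,-40,0]
    - [85,0,0,-30,0]
    - [85,30,-30,0,0]
    - [85,40,-40,0,0]
    - [85,40,-40,0,0]
    - [85,0,0,0,0]

```text
clock: 20.95
eef_pos: [0.5028, -0.0819, 0.2544]
tool_rot: [0.785, 0.62, 0.0, 0.0]
ft_force: [0.2, -0.8, -0.5]
grip_width: 0.0847
grasp_force: 0.0
```

```bash
python3 - <<'E'
from h import *
from scipy.optimize import least_squares as ls
p,d,K,D,W=cam("side"); P=pts(d,K,D,W,np.ones(d.shape,bool)); save("s8.png",cv2.resize(p[150:390,220:540],(800,600)))
for lo,hi in [(.03,.13),(.138,.19)]:
    q=P[(np.hypot(P[:,0]-.5852,P[:,1]+.217)<.04)&(P[:,2]>lo)&(P[:,2]<hi)]; m=(lo+hi)/2
    f=lambda v:(np.hypot(q[:,0]-v[0]-v[2]*(q[:,2]-m),q[:,1]-v[1]-v[3]*(q[:,2]-m))-.026).clip(-.01,.01)
    r=ls(f,[.585,-.217,0,0],loss="soft_l1",f_scale=.002); print(len(q),r.x[:2].round(4),"tilt",np.degrees(r.x[2:]).round(2))
p,d,K,D,W=cam("top"); P=pts(d,K,D,W,np.ones(d.shape,bool))
for x,y in [(.585,-.217),(.552,-.344)]:
    q=P[(np.hypot(P[:,0]-x,P[:,1]-y)<.04)&(P[:,2]>.17)&(P[:,2]<.21)]
    A=np.c_[q[:,:2]-[x,y],np.ones(len(q))]; print("top",len(q),q[:,2].mean().round(4),"slope deg",np.degrees(np.linalg.lstsq(A,q[:,2],rcond=None)[0][:2]).round(2))
for x,y in [(.431,.148)]:
    q=P[(np.hypot(P[:,0]-x,P[:,1]-y)<.04)&(P[:,2]>.053)&(P[:,2]<.07)]; print("slim",q.mean(0))
togo(.5,-.1,.25)
E
```

```text
193 [ 0.5852 -0.2177] tilt [0.5  1.36]
804 [ 0.586  -0.2175] tilt [-0.28 -0.13]
top 0 nan slope deg [0. 0.]
top 721 0.1906 slope deg [ 3.47 -8.37]
slim [0.43129735 0.14830271 0.05899   ]
t 21.05 eef [ 0.5053 -0.0844  0.2544] axes x [ 0.235  0.972 -0.   ] y [ 0.972 -0.235  0.003] shift [-16.4  -1.6   4.4] turn None j [-0.17  0.26  0.07  1.38 -0.    1.64] w 85.1 F [ 0.7  0.3 -0.8] 0.0<stdin>:11: RuntimeWarning: Mean of empty slice.
  ret = ret.dtype.type(ret / rcount)
```

View pics/s8.png

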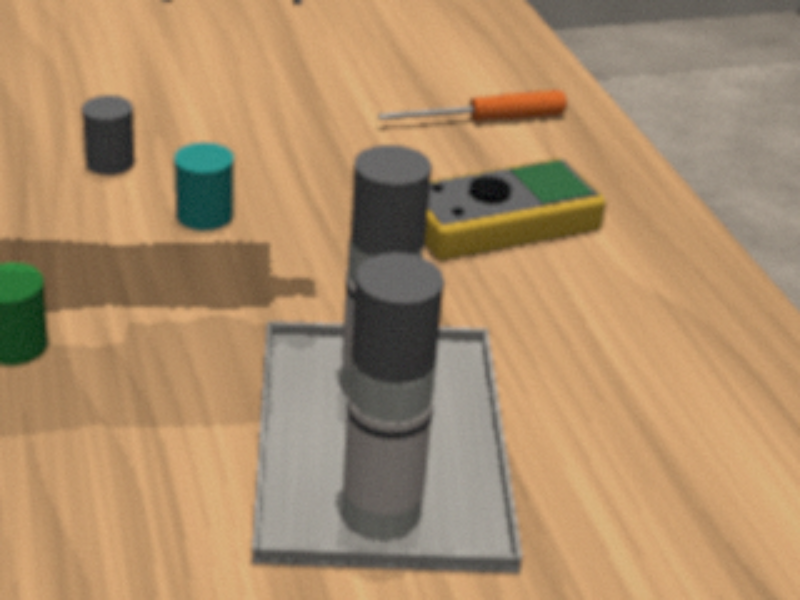

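The side crop shows the capped can standing upright at (390,200) behind the stock can at (395,400), with the other things where they were. The arm blocked the top view, so I'll move aside and check the cap height.

Call:
servo_tool:
  commands:
    - [85,40,0,0,0]
    - [85,60,-20,0,0]
    - [85,60,-20,0,0]
    - [85,40,0,0,0]
    - [85,0,0,0,0]

```text
clock: 21.68
eef_pos: [0.5149, 0.1196, 0.2529]
tool_rot: [0.785, 0.619, 0.001, 0.0]
ft_force: [-0.2, 0.1, 0.2]
grip_width: 0.0849
grasp_force: 0.0
```

```bash
python3 - <<'E'
from h import *
for n in ("top","side"):
    p,d,K,D,W=cam(n); P=pts(d,K,D,W,np.ones(d.shape,bool))
    for x,y in [(.585,-.217),(.552,-.344)]:
        q=P[(np.hypot(P[:,0]-x,P[:,1]-y)<.022)&(P[:,2]>.187)&(P[:,2]<.22)]
        A=np.c_[q[:,:2]-[x,y],np.ones(len(q))]; print(n,len(q),np.median(q[:,2]).round(4),"slope deg",np.degrees(np.linalg.lstsq(A,q[:,2],rcond=None)[0][:2]).round(2))
togo(.5,-.1,.25)
E
```

```text
top 448 0.1929 slope deg [-0.32 -0.2 ]
top 434 0.1927 slope deg [0.04 0.08]
side 273 0.193 slope deg [0.3  0.15]
side 400 0.1932 slope deg [0.01 0.16]
t 21.77 eef [0.5142 0.1172 0.2528] axes x [ 0.236  0.972 -0.   ] y [ 0.972 -0.236  0.   ] shift [-214.4   37.5    2.9] turn None j [ 0.22  0.29  0.11  1.39 -0.    2.03] w 85.0 F [ 0.4  0.2 -0.7] 0.0
```

The new cap's top is at the same height as the stock can's (0.193 m) and level, so it is fully home.

```bash
python3 -c "
from workcell import bot
print(bot.job_done())"
```

```text
the job is handed in; nothing more can be done
None
```

The can now stands upright in the tray beside the stock can, with the wide cap level and fully home on its shoulder and the narrow cap still standing on the bench; I handed the job in at about 22 s.

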